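# Square up the medicine cartons and show the sample to the inspection camera

### The arm

A 7-joint arm with a two-finger parallel gripper is mounted at the origin on the work surface. World frame = base frame: x ahead of the robot, y to its left, z up, the work surface at z = 0. Lengths are in m, angles in rad, forces in N, time in s.
With the tool pointing down it reaches from about 0.4 to 0.85 m from the base axis. Payload 6.9 kg.
Tool frame: the origin (TCP) lies at the very end of the fingers, on their centre line; the grasp point (between the pads) lies behind it (r.grip_point_offset is the z of the grasp point in the tool frame, in m); z points along the fingers, y is the line along which they close (so a half turn about z gives the same grasp; the last joint's range is limited). The gripper opens to 85 mm and grips with 20 to 120 N. Pads are 22 mm wide; open, the fingers measure 114 mm over their backs; the gripper's body (76 mm by 85 mm) begins 54 mm behind the grasp point. The pads swing forward as they close: fully open they stand 13 mm farther back than shut.
Start: joints at [-1.107, 0.507, -0.238, 1.5, 0.126, 1.149, -0.155], TCP at [0.219, 0.585, 0.231] pointing down, gripper open.
Joint ranges: [-3.08, 3.08], [-0.24, 2.05], [-1.43, 1.35], [0, 2.5], [-1.52, 4.66], [0.17, 1.96], [-2.89, 2.89]. Speed limits (rad/s): [2.39, 2.39, 3.14, 3.14, 3.14, 3.14, 3.14].

### API

Orientations are given as a unit quaternion [w, x, y, z].
In Python, from cell import r, viewer, hand_in, models gives the robot as it stands.
- The arm moves only by the tool carry_out, never from a script. Its argument "increments" is text: rows parted by semicolons, each of 4 numbers parted by spaces: the shift along the world's x, y, z each as a share of 60 mm, from -1 to 1, then the turn about the world's z as a share of 10 degrees, from -1 to 1. In form: x y z spin; .... A call has 1 to 8 rows; each row shifts and turns the commanded pose from where the row before left it; what a row does not reach is not made up. A row lasts 1/8 s, in which the tool goes at most 62.5 mm and 10.7 degrees, less where a joint would pass 70% of its speed; a pose out of reach is approached as far as the arm can. A call with a number of a shift or a turn outside -1 to 1 is refused whole. A call with a gripper value outside its range is refused whole. "grip" is the gripper's target within -1 to 1 (fully open at 1, half-way at 0, shut at -1), set as the call begins (left out, the last holds). The fingers move at their own pace and stop on an object; "grip_force" is the grip in N (left out, the last holds). Time passes only in rows, so rows that do not move let the fingers close. It gives the time, the measured TCP pose, the force, the opening and the grip force at its end, in the units of the state.
- r.get_state(): the state, without advancing time (a new reading comes with each control period).
- viewer.read_camera(name): name is "side" or "top" or "wrist"; returns a dict with "pixels" (420x560x3 uint8, red, green, blue), "fx", "fy", "cx", "cy" (pixels), "R" (3x3) and "t" (3): a world point X has camera coordinates R X + t. Camera axes: x right, y down, z forward; pixel columns grow to the right and rows downward; lengths in m; the calibration is good to about 2 mm. The wrist camera is an equidistant fisheye: a pixel r from the principal point sees the ray r / f radians off the axis. A picture is of the moment at which its call begins. There is no depth.
- hand_in(): hands the job in; it is judged then, once.
Trained networks look in a picture, given as the dict that the camera call returned (one of the last four; its "shot" number tells which), for a name from the list of things; names that differ only in an ending like _2 or _b are one class to them, and where a whole thing is asked for, a point or a joint stands for the part that bears it (a point fixed in the world has none). Each returns a list of dicts, best first, with "p" (0 to 1); they miss things now and then, are a little off and sometimes report something else, mostly with a low value. They report only what shows in the picture. A call takes as long as a camera call. They do not tell look-alikes from the thing itself.
- models.cut_out(picture, thing): "pixels" (420x560 bool, what is visible of it) and "position" ([column, row] in pixels, amid what is visible of it).
The state is a dict: "t": time; "qpos": joint angles; "joint_velocities": joint speeds; "effort": joint torques, N m; "eef_pos": TCP position; "eef_rot": TCP orientation; "force": force on the tool from outside, world axes, zero at the start; "wrist_torque": the same for the moment, N m; "opening": opening from 0.0 (shut) to 1.0 (fully open); "gripper_force": force on a finger pad.
Only numpy, scipy, OpenCV 4.12 (cv2) and the standard library are available. Lean on these libraries where they do the work, as an engineer would, in place of code of your own. Each camera call takes 0.05 s, during which the arm holds its last target. There are 200 camera calls.

### The job

Push the three flat medicine cartons up against the aluminium stop rail, each with a long side flush to it, so that they lie in one straight row; then pick up the tall narrow carton and hold it up to the inspection camera: centred on the lens axis 17 cm in front of the lens, a broad face square to the lens, its top end uppermost, so that it leans back as the camera looks down. Finish while still holding it there, steady, in the gripper; do not bump the camera, and leave the tape roll, the two bottles and the stamp where they are.

Things in the scene. Friction and masses are not known exactly. Their poses are not given: they have to be found in the camera images.
- rail: straight aluminium stop rail fixed to the table, 440 mm long (its y), 28 mm high, its upright 14 mm thick with a 3 mm high foot behind (to 30 mm behind the front face). Origin: middle of its front face, at table height. Its x axis points from the cartons into the rail (the cartons wait on its -x side, between about 75 and 135 mm from the face to their centres, side by side about 110 mm apart, the tall carton standing somewhere among them); z is up.
- carton1_mid (a point): white medicine carton lying flat, one of three alike: 52 mm deep (its x), 74 mm long (its y), 40 mm high (its z), about 110 g; this point is its centre, 20 mm above the table. It slides easily when pushed low on its long side.
- carton2_mid (a point): white medicine carton lying flat, another of three alike: 52 mm deep (its x), 74 mm long (its y), 40 mm high (its z), about 110 g; this point is its centre, 20 mm above the table. It slides easily when pushed low on its long side.
- carton3_mid (a point): white medicine carton lying flat, the last of three alike: 52 mm deep (its x), 74 mm long (its y), 40 mm high (its z), about 110 g; this point is its centre, 20 mm above the table. It slides easily when pushed low on its long side.
- sample_mid (a point): the sample: the only tall narrow carton, standing on end, same white board; 26 mm thick (its x, normal to the two broad faces), 46 mm wide (its y), 96 mm high (its z), about 70 g. This point is its centre, 48 mm above the table. Either broad face may be shown; both are printed alike.
- camera: inspection camera on a column stand fixed to the table: foot 100 mm square, column to 299 mm above the table, grey head 50 x 44 x 44 mm with a 34 mm long black lens pointing to its -x side and 25 degrees (0.436 rad) downwards; the lens mouth, 40 mm across, lies about 54 mm on the -x side of this origin and 245 mm above the table. Origin: on the table under the head; its z is up.
- focus (a point): the point on the lens axis 170 mm in front of the lens mouth, about 173 mm above the table, where the sample's centre belongs (a point in the air, nothing to see there). Its x axis lies along the lens axis and points from this point into the lens; its y is level; its z leans 25 degrees from vertical, away from the camera. The sample's x must lie along this x (either way round) and its z along this z.
- tape: bystander: roll of packing tape lying flat beyond the rail, 104 mm across, 48 mm high; origin at the centre of its underside.
- syrup1: bystander: small brown bottle with a red cap, 42 mm across, 88 mm high, to the left of the work; origin at the centre of its underside.
- syrup2: bystander: second bottle like the first; origin at the centre of its underside.
- stamp: bystander: red and black office stamp, 75 x 45 x 38 mm, on the right on the robot's side of the camera; origin at the centre of its underside.
Not all that is in view belongs to the job. Leave any blue or turquoise look-alike of the part that bears carton2_mid alone.

How it is judged:
On the way, in this order (a step that is already met when the one before it is completed fails the run):
1. the three flat cartons lie in a straight row, flush against the stop rail (x of carton1_mid in the frame of rail between -0.033 and -0.018 m and y of carton1_mid in the frame of rail between -0.22 and 0.22 m and height (world z) of each of carton1_mid, carton2_mid, carton3_mid below 0.027 m and angle between each of carton1_mid, carton2_mid, carton3_mid's own z axis and vertical below 0.1 rad and angle between the x axis of each of carton1_mid, carton2_mid, carton3_mid and the x axis of rail, either way round below 0.1 rad and x of carton2_mid in the frame of rail between -0.033 and -0.018 m and y of carton2_mid in the frame of rail between -0.22 and 0.22 m and x of carton3_mid in the frame of rail between -0.033 and -0.018 m and y of carton3_mid in the frame of rail between -0.22 and 0.22 m), for 0.2 s.
2. the sample is lifted clear of the table in the gripper (height (world z) of sample_mid above 0.1 m and contact force between sample and the fingers above 0.5 N), for 0.2 s.
At the end, for the whole second after the job is handed in: Flat cartons: long side within 7 mm of the rail face, square to it within 0.1 rad, lying flat. Sample: in the gripper, off the camera, centre within 25 mm of the focus point, broad faces square to the lens axis and length along the focus z within 0.2 rad, top up, slower than 30 mm/s (all of step 1 and all of step 2 and distance between sample_mid and focus below 0.025 m and angle between the x axis of sample_mid and the x axis of focus, either way round below 0.2 rad and angle between the z axis of sample_mid and the z axis of focus, either way round below 0.2 rad and angle between sample_mid's own z axis and vertical below 0.8 rad and contact force between sample and camera below 0.1 N and linear speed of sample below 0.03 m/s); the arm keeps its last pose, push and grip.
It fails at once if the tape roll is moved more than 20 mm (distance of tape from where it was at the start of the episode above 0.02 m).
It fails at once if the first bottle is moved more than 20 mm (distance of syrup1 from where it was at the start of the episode above 0.02 m).
It fails at once if the second bottle is moved more than 20 mm (distance of syrup2 from where it was at the start of the episode above 0.02 m).
It fails at once if the stamp is moved more than 20 mm (distance of stamp from where it was at the start of the episode above 0.02 m).
It fails at once if the camera is bumped (more than 3 N) (contact force between camera and anything else above 3 N).
It also fails if it takes over 72 s, if anything falls off the work surface, if the arm or the gripper's body presses on something with over 40 N, if the wrist force passes 120 N, or if a joint passes its speed limit or range.

## Working session

There is one attempt and no reset: what is moved stays moved. The work goes in short steps, Python scripts to look and compute and a tool call to move; the robot and the scene stay as the last step left them, time stands still between calls to the robot, and variables do not carry over. Pictures are saved under pics/ and viewed, at most 10 in all, crops included, and the job is handed in when it is done.

Besides the shell and the picture viewer there is one more tool, called after "Call:" by a JSON object that holds its "method" and its "body", one argument or row to a line. carry_out: Moves the arm, as the interface text tells. Shift numbers are shares of 60 mm and turn numbers shares of 10 degrees, none past 1 either way. Its arguments: {"type":"object","properties":{"increments":{"type":"string"},"grip":{"type":"number"},"grip_force":{"type":"number"}},"required":["increments"]}

```bash
ls; mkdir -p pics; cat > h.py <<'E'
import numpy as np, cv2
from cell import r, viewer, hand_in, models
def ray(c,u,v):
    R=np.array(c["R"]);t=np.array(c["t"]);d=R.T@np.array([(u-c["cx"])/c["fx"],(v-c["cy"])/c["fy"],1]);return -R.T@t,d
def atz(c,u,v,z):
    o,d=ray(c,u,v);return o+d*(z-o[2])/d[2]
def proj(c,X):
    p=np.array(c["R"])@np.array(X)+np.array(c["t"]);return np.array([c["fx"]*p[0]/p[2]+c["cx"],c["fy"]*p[1]/p[2]+c["cy"]])
def save(c,n): cv2.imwrite("pics/"+n,cv2.cvtColor(c["pixels"],cv2.COLOR_RGB2BGR))
E
python3 - <<'E'
from h import *
print(r.get_state(), r.grip_point_offset)
for n in ["side","top"]:
    c=viewer.read_camera(n);save(c,n+"0.png")
    R=np.array(c["R"]);print(n,-R.T@np.array(c["t"]),R[2],c["fx"])
    for th in ["rail","carton1_mid","sample_mid","camera","tape","syrup1","stamp"]:
        for d in models.cut_out(c,th):
            m=d["pixels"];ys,xs=np.nonzero(m);print(th,round(d["p"],2),np.round(d["position"]),xs.min(),xs.max(),ys.min(),ys.max(),np.round(cv2.minAreaRect(np.c_[xs,ys].astype(np.float32))[1]) ,np.round(atz(c,*d["position"],0.03),3), c["pixels"][m].mean(0).round())
E
```

```text
pics
{'t': 0.0, 'qpos': array([-1.10646958,  0.50835975, -0.23750146,  1.50113609,  0.12573355,
        1.14892023, -0.15479788]), 'joint_velocities': array([ 0.00019276, -0.00023558,  0.00012414,  0.00058763, -0.00124223,
        0.00147931,  0.00034917]), 'effort': array([-1.49513808e-04, -6.20591640e+01, -2.18659580e+00, -2.49666184e+01,
        1.28079305e-02,  1.18339577e-02,  3.46766660e-05]), 'eef_pos': array([0.21940214, 0.58467911, 0.23041415]), 'eef_rot': array([-1.25687349e-04,  1.78445836e-01,  9.83949310e-01, -9.06973023e-04]), 'force': array([-0.84248555, -0.20100525,  0.00376117]), 'wrist_torque': array([-0.02888956, -0.02075051, -0.0011693 ]), 'gripper_force': 0.0, 'opening': 1.0023037869908706} -0.0187
side [ 0.34393254 -1.11654935  0.89864036] [ 0.16160585  0.81359384 -0.55852361] 521.5965286119596
rail 0.63 [303. 255.] 289 319 198 296 [101.  13.] [ 0.599 -0.043  0.03 ] [169. 160. 153.]
rail 0.6 [251. 230.] 239 259 218 244 [25. 20.] [0.479 0.1   0.03 ] [138. 134. 124.]
carton1_mid 0.74 [264. 281.] 249 276 265 296 [26. 31.] [ 0.479 -0.126  0.03 ] [134. 130. 121.]
sam
[... 800 characters left out ...]

rail 0.8 [273. 202.] 191 349 193 211 [158.  12.] [0.61  0.035 0.03 ] [177. 178. 179.]
carton1_mid 0.78 [324. 251.] 311 342 235 263 [28. 21.] [ 0.472 -0.099  0.03 ] [172. 171. 168.]
sample_mid 0.76 [286. 238.] 281 298 231 243 [12. 17.] [0.51  0.001 0.03 ] [171. 172. 171.]
camera 0.65 [437. 169.] 403 472 135 198 [47. 84.] [ 0.692 -0.421  0.03 ] [85. 84. 82.]
tape 0.94 [274. 132.] 260 297 125 163 [39. 36.] [0.81 0.03 0.03] [140. 112.  72.]
syrup1 0.63 [121. 193.] 109 130 187 204 [23. 15.] [0.645 0.456 0.03 ] [113.  66.  43.]
syrup1 0.52 [124. 255.] 111 133 245 261 [16. 22.] [0.476 0.44  0.03 ] [117.  67.  43.]
stamp 0.8 [428. 287.] 420 440 275 304 [19. 29.] [ 0.369 -0.371  0.03 ] [98. 43. 38.]
```

```bash
python3 - <<'E'
import cv2
a=cv2.imread("pics/top0.png")[120:320,100:490]; cv2.imwrite("pics/topc.png",cv2.resize(a,None,fx=2,fy=2,interpolation=2))
a=cv2.imread("pics/side0.png")[140:340,200:420]; cv2.imwrite("pics/sidec.png",cv2.resize(a,None,fx=3,fy=3,interpolation=2)[:600])
E
```

```text
(no output)
```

View pics/topc.png

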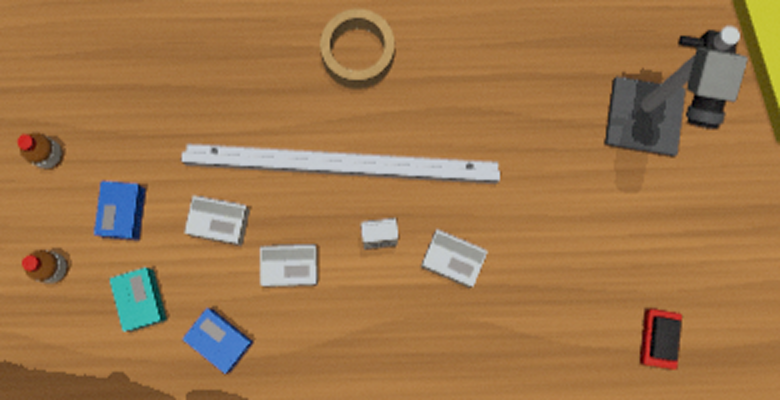

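View pics/sidec.png

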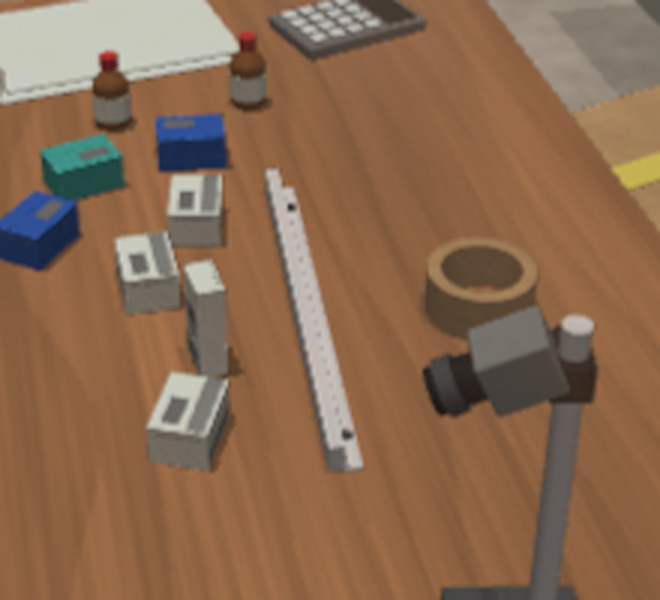

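The top crop shows the rail from (182,155) to (498,172). The white cartons are at (216,220), (289,265) and (454,258), with the sample at (379,233). The camera's lens points towards the robot, and the blue and turquoise boxes are look-alikes. Next I'll fit the box silhouettes.

```bash
cat >> h.py <<'E'
from scipy.optimize import minimize
def boxpts(x,y,a,L,z0=0,xo=(None,None)):
    lx,ly,lz=L; P=[]
    for i in (-.5,.5):
        for j in (-.5,.5):
            for k in (0,1): P.append([x+np.cos(a)*i*lx-np.sin(a)*j*ly,y+np.sin(a)*i*lx+np.cos(a)*j*ly,z0+k*lz])
    return P
def sil(c,P,S=4):
    q=np.array([proj(c,p) for p in P]);m=np.zeros((420*S,560*S),np.uint8)
    cv2.fillConvexPoly(m,cv2.convexHull(np.round((q+.5)*S).astype(np.int32)),1);return m
def fit(views,L,g,da=0.45):
    S=4;ms=[(c,cv2.resize(m.astype(np.uint8),None,fx=S,fy=S,interpolation=0)) for c,m in views]
    def cost(p):
        s=0
        for c,m in ms:
            q=sil(c,boxpts(p[0],p[1],p[2],L));s+=1-(q&m).sum()/(q|m).sum()
        return s
    best=None
    for a in np.arange(g[2]-da,g[2]+da+.01,.15):
        o=minimize(cost,[g[0],g[1],a],method="Nelder-Mead",options=dict(initial_simplex=[[g[0],g[1],a],[g[0]+.01,g[1],a],[g[0],g[1]+.01,a],[g[0],g[1],a+.1]],xatol=1e-4,fatol=1e-4,maxiter=120))
        if best is None or o.fun<best.fun:best=o
    return best.x,best.fun
def white(c):
    h=cv2.cvtColor(c["pixels"],cv2.COLOR_RGB2HSV).astype(int);return ((h[...,1]<62)&(h[...,2]>75)).astype(np.uint8)
def comp(m,u,v):
    n,l=cv2.connectedComponents(m,connectivity=4);w=l[int(v)-2:int(v)+3,int(u)-2:int(u)+3];w=w[w>0]
    q=(l==np.bincount(w).argmax()).astype(np.uint8);return cv2.morphologyEx(q,cv2.MORPH_CLOSE,np.ones((5,5)))
E
cat > m1.py <<'E'
from h import *
T=viewer.read_camera("top");Sd=viewer.read_camera("side")
wt,ws=white(T),white(Sd)
for n,pt,L in [("c1",(208,230),(.052,.074,.04)),("c2",(244,252),(.052,.074,.04)),("c3",(326,248),(.052,.074,.04)),("sample",(289,236),(.026,.046,.096)),("rail",(270,201),(.014,.44,.028))]:
    m=comp(wt,*pt);g=atz(T,*pt,.02)
    p,f=fit([(T,m)],L,[g[0],g[1],0.]);print(n,m.sum(),p.round(4),round(f,3))
m=comp(ws,269,245);print("sample side",m.sum())
for P in [(.5,0,.096)]:print(proj(Sd,P))
for a,b in [("lens mouth T",atz(T,452.5,178,.245)),("lens S",atz(Sd,349,269,.245)),("coltop T",atz(T,464.5,138.5,.299)),("coltop S",atz(Sd,392,248,.299)),("foot T",atz(T,422,177,0.01))]:print(a,b.round(3))
for a,n,b in [(T,"T",(400,120,480,210)),(Sd,"S",(330,230,410,390))]:
    x=a["pixels"][b[1]:b[3],b[0]:b[2]];cv2.imwrite(f"pics/cam{n}.png",cv2.cvtColor(cv2.resize(x,None,fx=6 if n=="T" else 3.7,fy=6 if n=="T" else 3.7,interpolation=2),cv2.COLOR_RGB2BGR))
E
python3 m1.py
python3 - <<'E'
import cv2,numpy as np
a=cv2.imread("pics/camT.png");b=cv2.imread("pics/camS.png");h=max(a.shape[0],b.shape[0])
o=np.zeros((h,a.shape[1]+b.shape[1],3),np.uint8);o[:a.shape[0],:a.shape[1]]=a;o[:b.shape[0],a.shape[1]:]=b;print(o.shape);cv2.imwrite("pics/cams.png",o[:600,:800])
E
```

```text
c1 574 [ 0.5397  0.216  -0.1965] 0.059
c2 579 [0.4754 0.1174 0.0064] 0.044
c3 573 [ 0.4793 -0.1067 -0.4304] 0.049
sample 239 [ 0.5122 -0.0063  0.078 ] 0.07
rail 1669 [ 0.614   0.0443 -0.0799] 0.316
sample side 1111
[263.04755391 230.38306915]
lens mouth T [ 0.612 -0.376  0.245]
lens S [ 0.613 -0.371  0.245]
coltop T [ 0.685 -0.388  0.299]
coltop S [ 0.688 -0.391  0.299]
foot T [ 0.675 -0.384  0.01 ]
(592, 776, 3)
```

View pics/cams.png

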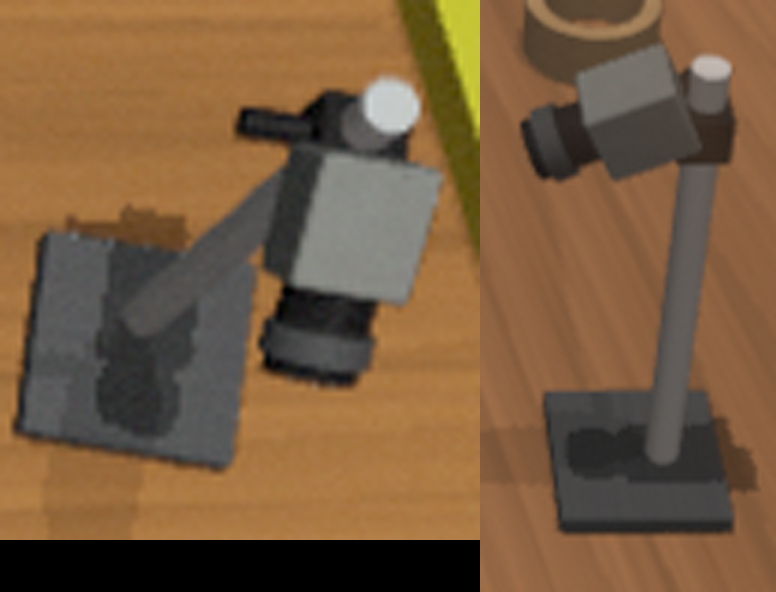

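```bash
cat > m2.py <<'E'
from h import *
T=viewer.read_camera("top");Sd=viewer.read_camera("side")
C=np.array([atz(T,u/6+400,v/6+120,.008)[:2] for u,v in [(45,232),(255,265),(228,468),(18,435)]])
print("foot",C.mean(0).round(4),[np.round(C[i]-C[(i+1)%4],4) for i in range(4)])
d1=(C[0]-C[3])+(C[1]-C[2]);d2=(C[0]-C[1])+(C[3]-C[2]);print("yaw",np.arctan2(d1[1],d1[0]),np.arctan2(-d2[0],d2[1]))
print("mouth rim top T",atz(T,452.2,183.8,.263),"mouth S",atz(Sd,346.2,270,.245))
# rail ends/front face: front top edge in top view
m=comp(white(T),270,201);cols=np.arange(196,346,4);E=[]
for u in cols:
    v=np.nonzero(m[:,u])[0];E.append([v.min(),v.max()+1])
E=np.array(E);
for k in (0,1):
    P=np.array([atz(T,u+.5,v,.028 if k else .003)[:2] for u,v in zip(cols,E[:,k])]);a,b=np.polyfit(P[:,1],P[:,0],1);print("edge",k,"x=%.4f + %.4f*y"%(b,a),np.std(P[:,0]-a*P[:,1]-b))
xs=np.nonzero(m)[1];print([atz(T,u,202,.028).round(3) for u in (xs.min(),xs.max()+1)],xs.min(),xs.max())
for a,b in [("tape",(279,143)),]:print(a,atz(T,*b,.048).round(3))
E
python3 m2.py
```

```text
foot [ 0.6719 -0.3867] [array([0.0188, 0.0973]), array([ 0.0971, -0.0208]), array([-0.0182, -0.0961]), array([-0.0977,  0.0195])]
yaw -0.20395192043071914 -0.18911291321250143
mouth rim top T [ 0.59395388 -0.36675899  0.263     ] mouth S [ 0.60723014 -0.37265236  0.245     ]
edge 0 x=0.6282 + 0.0878*y 0.0008209716014277722
edge 1 x=0.5932 + 0.0853*y 0.0008028156745869103
[array([0.616, 0.262, 0.028]), array([ 0.605, -0.176,  0.028])] 191 349
tape [0.773 0.015 0.048]
```

Call:
{"method": "carry_out", "body": {
  "increments": "0.52 -0.76 0 0.19;0.52 -0.76 0 0.19;0.52 -0.76 0 0.19;0.52 -0.76 0 0.19;0.52 -0.76 0 0.19;0.52 -0.76 0 0.19;0.52 -0.76 0 0.19;0.52 -0.76 0 0.19",
  "grip": -0.1
}}

```text
t: 2.0
eef_pos: [0.47, 0.2189, 0.2316]
eef_rot: [0.0, 0.046, 0.999, 0.0]
force: [0.3, 1.1, -0.3]
opening: 0.444
gripper_force: 0.0
```

Call:
{"method": "carry_out", "body": {
  "increments": "0 0 -1 0;0 0 -1 0;0 0 -1 0;0 0 -0.55 0;0 0 -0.15 0;0.3 -0.026 0 0;0.3 -0.026 0 0;0.15 -0.013 0 0"
}}

```text
t: 3.0
eef_pos: [0.5157, 0.2167, 0.0106]
eef_rot: [0.001, 0.047, 0.999, 0.0]
force: [-0.8, 0.2, 0.3]
opening: 0.45
gripper_force: 0.3
```

Call:
{"method": "carry_out", "body": {
  "increments": "0.15 -0.013 0 0;0.15 -0.013 0 0;0.12 -0.01 0 0;0.1 -0.009 0 0;0.06 -0.005 0 0;0.04 -0.003 0 0;0 0 0 0"
}}

```text
t: 3.88
eef_pos: [0.5514, 0.2133, 0.0092]
eef_rot: [0.0, 0.047, 0.999, -0.0]
force: [0.7, -0.5, 0.5]
opening: 0.451
gripper_force: 0.0
```

Call:
{"method": "carry_out", "body": {
  "increments": "0.04 -0.003 0 0;0.03 0 0 0;0.03 0 0 0;0 0 0 0"
}}

```text
t: 4.38
eef_pos: [0.5531, 0.2131, 0.0088]
eef_rot: [-0.004, 0.046, 0.999, -0.001]
force: [-11.3, 0.1, 7.4]
opening: 0.453
gripper_force: 5.7
```

Call:
{"method": "carry_out", "body": {
  "increments": "-0.9 0.05 0 0;0 0 1 0;-0.5 -0.52 0 0;-0.5 -0.52 0 0;-0.5 -0.52 0 0;0 0 -0.95 0;0 0 0 0"
}}

```text
t: 5.25
eef_pos: [0.4113, 0.1218, 0.01]
eef_rot: [-0.003, 0.047, 0.999, -0.001]
force: [-0.9, 0.2, 0.5]
opening: 0.445
gripper_force: 0.0
```

Call:
{"method": "carry_out", "body": {
  "increments": "0.3 -0.026 -0.01 0;0.22 -0.019 0 0;0.22 -0.019 0 0;0.22 -0.019 0 0;0.22 -0.019 0 0;0.22 -0.019 0 0;0.22 -0.019 0 0;0.2 -0.017 0 0"
}}

```text
t: 6.25
eef_pos: [0.5233, 0.113, 0.0116]
eef_rot: [-0.0, 0.047, 0.999, -0.0]
force: [-1.4, 0.5, 0.7]
opening: 0.451
gripper_force: 0.5
```

Call:
{"method": "carry_out", "body": {
  "increments": "0.15 -0.013 0 0;0.12 -0.01 0 0;0.06 -0.005 0 0;0.06 -0.005 0 0;0.03 0 0 0;0.03 0 0 0;0 0 0 0"
}}

```text
t: 7.12
eef_pos: [0.5445, 0.1111, 0.0112]
eef_rot: [-0.004, 0.046, 0.999, -0.001]
force: [-13.0, -0.7, 8.1]
opening: 0.452
gripper_force: 6.4
```

Call:
{"method": "carry_out", "body": {
  "increments": "-0.9 0.05 0 0;-0.3 0 1 0;-0.5 -0.8 0.2 0;-0.55 -0.8 0 0;0 -0.97 0 0;0 -0.97 0 0;0 0 -0.95 0;0 0 -0.25 0"
}}

```text
t: 8.12
eef_pos: [0.4134, -0.0996, 0.0096]
eef_rot: [-0.001, 0.048, 0.999, 0.0]
force: [-0.4, 0.2, 0.0]
opening: 0.452
gripper_force: 0.0
```

Call:
{"method": "carry_out", "body": {
  "increments": "0.2 -0.017 0 0;0.2 -0.017 0 0;0.2 -0.017 0 0;0.2 -0.017 0 0;0.2 -0.017 0 0;0.2 -0.017 0 0;0.2 -0.017 0 0;0.15 -0.013 0 0"
}}

```text
t: 9.12
eef_pos: [0.5084, -0.1062, 0.0115]
eef_rot: [0.0, 0.047, 0.999, 0.0]
force: [-1.6, -0.0, 0.6]
opening: 0.448
gripper_force: 0.6
```

Call:
{"method": "carry_out", "body": {
  "increments": "0.12 -0.01 0 0;0.12 -0.01 0 0;0.06 -0.005 0 0;0.05 -0.005 0 0;0.03 0 0 0;0.03 0 0 0;0 0 0 0"
}}

```text
t: 10.0
eef_pos: [0.5258, -0.1078, 0.0108]
eef_rot: [-0.006, 0.047, 0.999, -0.0]
force: [-15.0, 1.5, 9.8]
opening: 0.451
gripper_force: 7.6
```

Call:
{"method": "carry_out", "body": {
  "increments": "-0.9 0.05 0 0;-0.9 -0.2 0.1 0;-0.2 -0.3 0.9 0;0 -0.5 0.8 0;0 0 0.8 0;0 0 0 0",
  "grip": 1
}}

```text
t: 10.75
eef_pos: [0.4142, -0.1661, 0.171]
eef_rot: [0.004, 0.047, 0.999, -0.001]
force: [-0.6, -0.0, 0.3]
opening: 1.001
gripper_force: 0.0
```

```bash
cat > m3.py <<'E'
from h import *
T=viewer.read_camera("top");Sd=viewer.read_camera("side")
save(T,"top1.png")
wt,ws=white(T),white(Sd)
# stereo: sample masks
mT=comp(wt,289,236);mS=comp(ws,269,245)
print(mT.sum(),mS.sum())
for v in ([(T,mT)],[(Sd,mS)],[(T,mT),(Sd,mS)]):
    p,f=fit(v,(.026,.046,.096),[.512,-.006,0.]);print(p.round(4),round(f,3))
for n,d in [("c1",(.58,.213)),("c2",(.5715,.111)),("c3",(.553,-.108))]:
    h=cv2.cvtColor(T["pixels"],cv2.COLOR_RGB2HSV)
    u=proj(T,(*d,.04));P=boxpts(*d,-.086,(.052,.074,.04));print(n,u.round())
    c=T
a=T["pixels"][175:275,180:360];a=cv2.resize(a,None,fx=4,fy=4,interpolation=2)
for d in [(.5805,.213),(.5715,.111),(.5525,-.108)]:
    q=np.array([proj(T,p) for p in boxpts(*d,-.086,(.052,.074,.0),z0=.04)])[[0,2,6,4]]
    cv2.polylines(a,[np.round((q-[180,175]+.5)*4).astype(np.int32)],True,(255,0,0),1)
q=sil(T,boxpts(p[0],p[1],p[2],(.026,.046,.096)),4)[700:1100,720:1440];cs,_=cv2.findContours(q,0,2);cv2.drawContours(a,cs,-1,(0,0,255),1)
b=cv2.resize(Sd["pixels"][190:300,240:330],None,fx=4,fy=4,interpolation=2)
q=sil(Sd,boxpts(p[0],p[1],p[2],(.026,.046,.096)),4)[760:1200,960:1320];cs,_=cv2.findContours(q,0,2);cv2.drawContours(b,cs,-1,(0,0,255),1)
o=np.zeros((400,720,3),np.uint8);o[:]=a;cv2.imwrite("pics/chk.png",o[...,::-1]);cv2.imwrite("pics/chkS.png",b[...,::-1])
E
python3 m3.py
```

```text
239 444
[ 0.5121 -0.0063  0.0802] 0.07
[ 0.5114 -0.0073  0.0182] 0.076
[ 0.5116 -0.0065  0.0219] 0.157
c1 [208. 214.]
c2 [245. 216.]
c3 [326. 221.]
```

View pics/chk.png

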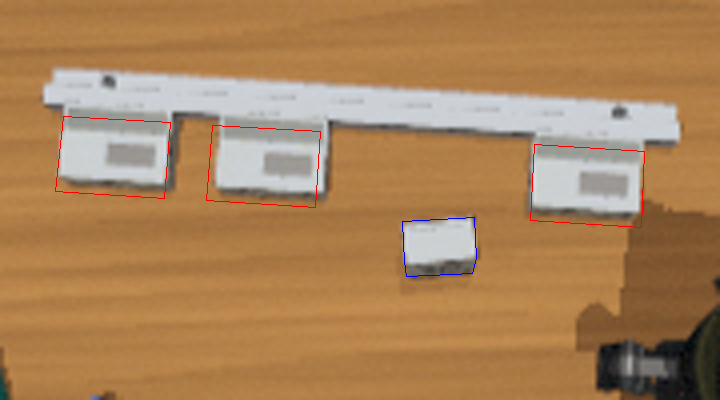

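The cartons' overlay offset comes from my summing error: their centres should be at rail face − 26 mm, which agrees with the picture. They sit flush in a row against the rail, and the sample at (440,247) is untouched. Next is the grasp across its 46 mm width.

Call:
{"method": "carry_out", "body": {
  "increments": "0.41 0.665 0 0.2;0.41 0.665 0 0.2;0.41 0.665 0 0.2;0.4 0.665 0 0.2;0 0 0 0;0 0 0 0"
}}

```text
t: 11.6
eef_pos: [0.5089, -0.0056, 0.166]
eef_rot: [-0.002, -0.023, 1.0, -0.0]
force: [0.1, -0.1, -0.7]
opening: 0.998
gripper_force: 0.0
```

```bash
python3 - <<'E'
from h import *
c=viewer.read_camera("wrist");save(c,"w1.png")
s=r.get_state();print(s["eef_pos"],s["eef_rot"])
R=np.array(c["R"]);t=np.array(c["t"])
im=c["pixels"].copy()
def pw(X):
    p=R@np.array(X)+t;th=np.arctan2(np.hypot(p[0],p[1]),p[2]);k=np.arctan2(p[1],p[0]);return (int(c["cx"]+c["fx"]*th*np.cos(k)),int(c["cy"]+c["fx"]*th*np.sin(k)))
for p in boxpts(.5116,-.0065,.05,(.026,.046,.0),.096): cv2.circle(im,pw(p),2,(255,0,0),-1)
cv2.imwrite("pics/w1.png",im[...,::-1])
E
```

```text
[ 0.50885388 -0.00629727  0.16639168] [-1.30466185e-03 -2.26675114e-02  9.99742158e-01 -3.14591509e-04]
```

View pics/w1.png

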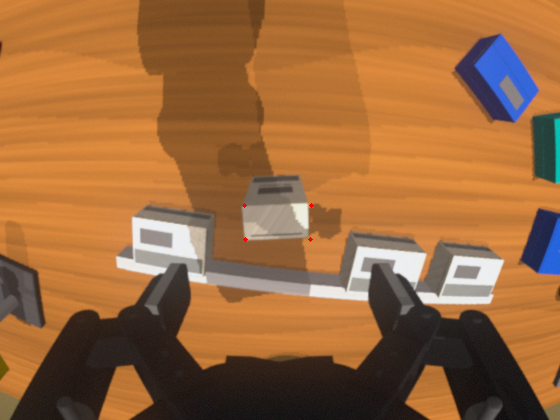

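Call:
{"method": "carry_out", "body": {
  "increments": "0.05 -0.01 -0.7 0;0 0 -0.7 0;0 0 -0.5 0;0 0 -0.2 0;0 0 0 0"
}}

```text
t: 12.28
eef_pos: [0.5124, -0.0067, 0.0413]
eef_rot: [-0.001, -0.023, 1.0, -0.0]
force: [-0.9, 0.3, 0.1]
opening: 1.004
gripper_force: 0.0
```

Call:
{"method": "carry_out", "body": {
  "increments": "0 0 0 0;0 0 0 0;0 0 0 0;0 0 0 0;0 0 0 0",
  "grip": -1,
  "grip_force": 25
}}

```text
t: 12.9
eef_pos: [0.5138, -0.0064, 0.0426]
eef_rot: [0.001, -0.023, 1.0, -0.0]
force: [0.8, -1.7, 6.0]
opening: 0.537
gripper_force: 17.3
```

Call:
{"method": "carry_out", "body": {
  "increments": "0 0 0.6 0;0 0 0.6 0;0.4 0 0 -0.25;0.6 0 0 -0.25;0.6 0 0 -0.25;0.45 0 0 0;0 0 0 0"
}}

```text
t: 13.78
eef_pos: [0.6374, -0.0058, 0.1134]
eef_rot: [0.001, 0.042, 0.999, 0.0]
force: [-0.1, -0.5, -0.7]
opening: 0.542
gripper_force: 17.2
```

Call:
{"method": "carry_out", "body": {
  "increments": "0 0 -0.5 0;0 0 -0.4 0;0 0 -0.12 0;-0.1 0.008 0 0;-0.05 0.005 0 0;-0.05 0.005 0 0;0 0 0 0"
}}

```text
t: 14.65
eef_pos: [0.6257, -0.0051, 0.0539]
eef_rot: [0.002, 0.043, 0.999, 0.0]
force: [4.5, -1.2, 2.1]
opening: 0.532
gripper_force: 19.1
```

Call:
{"method": "carry_out", "body": {
  "increments": "-0.05 0.004 0 0;-0.05 0.004 0 0;-0.05 0.004 0 0;0 0 0 0"
}}

```text
t: 15.15
eef_pos: [0.6167, -0.0041, 0.0537]
eef_rot: [0.002, 0.042, 0.999, 0.0]
force: [4.4, -0.5, 3.8]
opening: 0.537
gripper_force: 24.6
```

Call:
{"method": "carry_out", "body": {
  "increments": "-0.05 0.004 0 0;-0.05 0.004 0 0;-0.05 0.004 0 0;-0.05 0.004 0 0;0 0 0 0"
}}

```text
t: 15.78
eef_pos: [0.6039, -0.003, 0.053]
eef_rot: [0.001, 0.042, 0.999, 0.0]
force: [4.9, -0.2, 1.7]
opening: 0.536
gripper_force: 25.7
```

```bash
python3 - <<'E'
from h import *
c=viewer.read_camera("side");b=cv2.resize(c["pixels"][170:290,250:390],None,fx=5,fy=5,interpolation=2);cv2.imwrite("pics/t1.png",b[...,::-1])
E
```

```text
(no output)
```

View pics/t1.png

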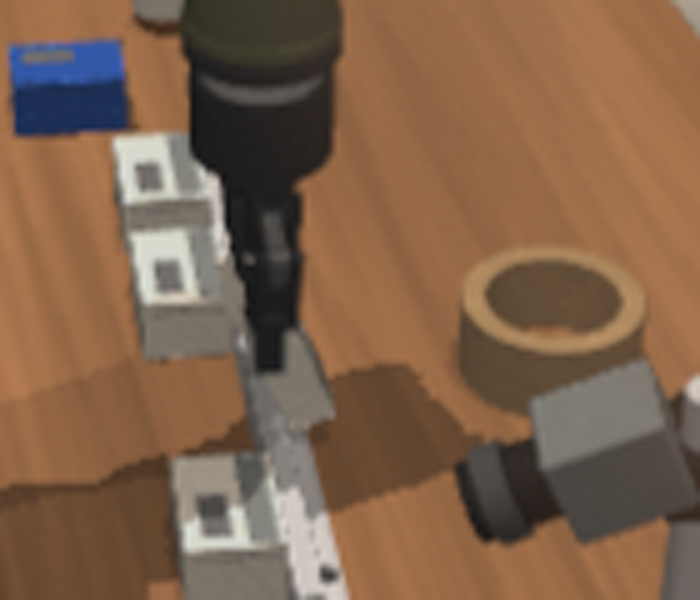

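Call:
{"method": "carry_out", "body": {
  "increments": "0.05 0 0 0;0 0 0.3 0;0 0 0.6 0;0 0 0.7 0;0 0 0.3 0;0 0 0 0",
  "grip_force": 40
}}

```text
t: 16.58
eef_pos: [0.606, -0.0031, 0.1683]
eef_rot: [0.001, 0.042, 0.999, -0.0]
force: [-0.0, -0.4, -0.4]
opening: 0.535
gripper_force: 43.0
```

Call:
{"method": "carry_out", "body": {
  "increments": "-0.35 -0.4 0 -0.08;-0.37 -0.7 0 -0.08;-0.37 -0.75 0 -0.08;-0.35 -0.75 0 -0.08;-0.35 -0.75 0 -0.08;-0.35 -0.75 0 -0.08;-0.35 -0.75 0 -0.08;-0.17 -0.7 0 -0.08"
}}

```text
t: 17.58
eef_pos: [0.4438, -0.3373, 0.1653]
eef_rot: [-0.002, 0.099, 0.995, 0.001]
force: [0.2, -0.2, -0.2]
opening: 0.532
gripper_force: 43.0
```

```bash
cat > m4.py <<'E'
from h import *
import sys
for n in ("side","top"):
    c=viewer.read_camera(n)
    for th in ("sample_mid",):
        for d in models.cut_out(c,th): print(n,round(d["p"],2),np.round(d["position"]),d["pixels"].sum())
    im=cv2.resize(c["pixels"],None,fx=4,fy=4,interpolation=2)
    yaw=-.197;cx=np.array([np.cos(yaw),np.sin(yaw),0]);ey=np.array([-np.sin(yaw),np.cos(yaw),0]);s,k=np.sin(.436),np.cos(.436)
    X=cx*k+np.array([0,0,s]);Z=-cx*s+np.array([0,0,k]);F=np.array([.454,-.341,.173])
    P=[proj(c,F+X*a*.013+ey*b*.023+Z*g*.048) for a,b in((-1,-1),(-1,1),(1,1),(1,-1)) for g in(-1,1)]
    P=np.round((np.array(P)+.5)*4).astype(int)
    for i in range(8):
        for j in ((i+2)%8,i^1): cv2.line(im,tuple(map(int,P[i])),tuple(map(int,P[j])),(255,0,0),1)
    m=P.mean(0).astype(int);x0,y0=max(m[0]-190,0),max(m[1]-200,0)
    cv2.imwrite(f"pics/f_{n}.png",im[y0:y0+400,x0:x0+380,::-1])
a=cv2.imread("pics/f_side.png");b=cv2.imread("pics/f_top.png");cv2.imwrite(sys.argv[1],np.hstack([a,b]))
print(r.get_state()["eef_pos"])
E
python3 m4.py pics/f1.png
```

```text
side 0.86 [275. 310.] 401
[ 0.44506712 -0.33621829  0.16517805]
```

View pics/f1.png

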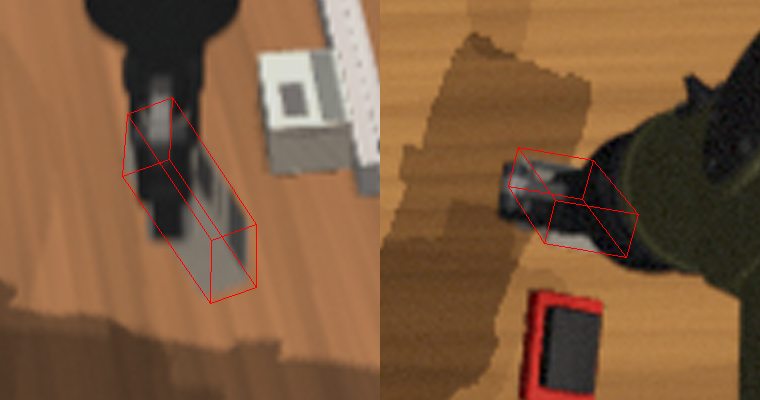

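The side view shows the sample's lower end at about (212,300). It lines up with the target box, parallel in tilt and about 5 mm short in x. I'll make a small correction, let it settle, check, and hand in.

Call:
{"method": "carry_out", "body": {
  "increments": "0.06 -0.06 0.01 0;0 0 0 0;0 0 0 0;0 0 0 0;0 0 0 0;0 0 0 0;0 0 0 0;0 0 0 0"
}}

```text
t: 18.77
eef_pos: [0.4499, -0.3399, 0.1669]
eef_rot: [-0.0, 0.098, 0.995, -0.0]
force: [0.7, -0.7, -0.2]
opening: 0.537
gripper_force: 43.0
```

```bash
python3 m4.py pics/f2.png
```

```text
side 0.7 [275. 309.] 405
[ 0.44991027 -0.33985655  0.16694162]
```

View pics/f2.png

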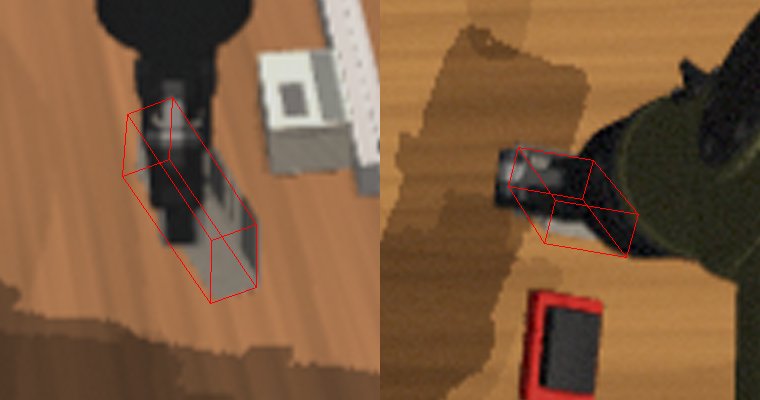

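The sample now fills the target outline, with its lower end at (211–257, 288–303), to within about a pixel.

```bash
python3 -c "
from cell import hand_in
print(hand_in())"
```

```text
the job is handed in; nothing more can be done
None
```

I handed the job in at about 19 s: the three cartons are flush in a row against the rail, and the gripper is holding the sample steady at the focus point, tilted to the lens; the hand-in returned no verdict.

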